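# Refit the draw-off valve lever and shut the valve

### The arm

A 7-joint arm with a two-finger parallel gripper is mounted at the origin on the work surface. World frame = base frame: x ahead of the robot, y to its left, z up, the work surface at z = 0. Lengths are in m, angles in rad, forces in N, time in s.
With the tool pointing down it reaches from about 0.4 to 0.875 m from the base axis. Payload 4.4 kg.
Tool frame: the origin (TCP) lies at the centre of the arm's flange, where the gripper is bolted on; the fingertips stand 173 mm ahead of it and the grasp point (between the pads) lies ctrl.tcp_to_grasp ahead of it (ctrl.tcp_to_grasp is the distance from the TCP to the grasp point, in m); z points along the fingers, y is the direction in which the jaws open and shut (so a half turn about z gives the same grasp; the last joint's range is limited). The gripper opens to 85 mm and grips with 20 to 120 N. Pads are 22 mm wide; open, the fingers measure 114 mm over their backs; the gripper's body (76 mm by 85 mm) begins 54 mm behind the grasp point. The pads swing forward as they close: fully open they stand 13 mm farther back than shut.
Start: joints at [-1.176, 0.628, 0.038, 1.517, -0.027, 0.996, -0.02], TCP at [0.289, 0.582, 0.405] pointing down, gripper open.
Joint ranges: [-3.06, 3.06], [-0.37, 2.12], [-1.25, 1.32], [0.18, 2.47], [-1.1, 4.24], [0.23, 1.98], [-2.94, 2.94]. Speed limits (rad/s): [2.57, 2.57, 3.14, 3.14, 3.14, 3.14, 3.14].

### API

Orientations are given as a unit quaternion [w, x, y, z].
In Python, from station import sensors, viewer, ctrl, find_in, spot_point gives the robot as it stands. The module is installed in compiled form; this text tells all that it offers.
- The arm moves only by the shell command python3 -m inch 'ROWS' [FORCE]. ROWS is JSON, one flat list of numbers, 7 for each row, row after row: the shift along the tool's x, y, z in mm, then the turn, a rotation vector about the tool's x, y, z in degrees, then the closure in counts, from 0 (fully open) to 255 (shut). A call has 1 to 20 rows; each row shifts and turns the commanded pose from where the row before left it, along the tool's axes as they then stand; what a row does not reach is not made up. A row lasts 1/8 s, in which the tool goes at most 62.5 mm and 10.7 degrees, less where a joint would pass 70% of its speed; a pose out of reach is approached as far as the arm can. A call with a gripper value outside its range is refused whole. The fingers move at their own pace and stop on an object; FORCE is the grip in N (left out, the last holds). Time passes only in rows, so rows that do not move let the fingers close. It gives the time, the measured TCP pose, the force and the opening at its end, in the units of the state.
- sensors.sense(): the state, without advancing time (a new reading comes with each control period).
- viewer.snapshot(name): name is "scene" or "top" or "wrist"; returns the picture (420x560x3 uint8, red, green, blue); there is no depth.
- viewer.camera_model(name): a dict with "K" (3x3 intrinsics, pixels), "k1" (the pictures are not rectified: a ray, as slopes to the right and down, at radius r is drawn at 1 + k1 r^2 times it, then the intrinsics apply), "world_to_cam" (4x4, takes a point from world to camera coordinates). Camera axes: x right, y up, looking along -z (the intrinsics and any distortion apply to the point x, -y, -z); pixel columns grow to the right and rows downward; lengths in m; the calibration is good to about 2 mm. A picture is of the moment at which its call begins: read the wrist's pose just before it. camera_model takes no time and is no camera call; for the wrist camera it gives the pose at the moment of the call.
- ctrl.finish_job(): hands the job in, once; it reports no verdict.
Trained networks look in the newest picture that a camera, given by its name, has taken for a name from the list of things; names that differ only in an ending like _2 or _b are one class to them, and where a whole thing is asked for, a point or a joint stands for the part that bears it (a point fixed in the world has none). Each returns a list of dicts, best first, with "conf" (0 to 1); they miss things now and then, are a little off and sometimes report something else, mostly with a low value. They report only what shows in the picture. A call takes as long as a camera call. They do not tell look-alikes from the thing itself.
- find_in(camera, target): "box" ([left, top, right, bottom] in pixels, round what is visible of it).
- spot_point(camera, target): "pixel" ([column, row] in pixels: a listed point, or the origin of a listed thing).
The state is a dict: "time": time; "qpos": joint angles; "qvel": joint speeds; "effort": joint torques, N m; "eef_pos": TCP position; "tcp_rot": TCP orientation; "force": force on the tool from outside, world axes, zero at the start; "wrist_torque": the same for the moment, N m; "finger_gap": finger opening in m.
Only numpy, scipy, OpenCV 4.12 (cv2) and the standard library are available. Lean on these libraries where they do the work, as an engineer would, in place of code of your own. Each camera call takes 0.05 s, during which the arm holds its last target.

### The job

The draw-off valve of the braising pan was stripped for washing and left part open, with its lever lying loose on the bench. Fit the lever back on the valve stem, pushed fully down, then turn it to shut the valve all the way to its stop (lever square across the drain pipe) so the pan can be filled, and let go. Leave the other things on the bench where they are.

Things in the scene. Friction and masses are not known exactly. Their poses are not given: they have to be found in the camera images.
- lever: Loose steel lever, 198 mm over all, 0.4 kg. Origin: on the hub's axis at its underside; x runs along the handle away from the hub, z up. Hub 42 mm diameter, 24 mm high, foot flange 60 mm diameter x 8 mm, cut back to 42 mm for 126 degrees on the side away from the handle. Double-D hole through the hub: 23.5 mm diameter, flats 13.5 mm apart and parallel to the handle.
- lever_grip (a point): Middle of the lever's handle, 85 mm along x from the hub axis and 13 mm above the underside: a straight bar 16 mm wide and 14 mm high (6 to 20 mm above the underside), free to grip across its width from 60 to 110 mm along x. It ends in a 26 mm ball centred at 155 mm. Loose, the lever lies right way up on its flange and ball, underside on the bench.
- stem_seat (a point): Foot of the upright valve stem, on its axis, on the flat 66 mm square pad (160 mm above the bench) where the fitted lever's underside must rest. z is up; x is the way the fitted handle must point, and turns with the stem. Stem: double-D, 22 mm diameter, flats 12 mm apart and parallel to x. The lever has 0.75 mm clearance per side and some 5 degrees of play.
- stem_top (a point): Centre of the stem's end face, 32 mm above the pad; the top 3 mm are chamfered by about 2 mm. Same axes as the seat. A straight slot in the end face runs along x, parallel to the flats. The fitted lever leaves 8 mm of stem showing.
- stop_pin (a point): Top of the fixed stop pin, 7 mm diameter, 10 mm high above the pad and 27 mm from the stem axis. The cut-back side of the lever's flange passes round it; a lever put on the wrong way round lands on the pin and cannot go down.
- valve_stem (a joint): Turn of the valve stem, rad: 0 = shut (hard stop: handle square to the drain pipe, pointing to the robot's side), 1.571 = fully open (hard stop: handle in line with the pipe, pointing to its outlet spout). It grows clockwise seen from above, so shutting is anticlockwise. It starts between 0.4 and 1.2, stays where left, and takes about 0.4 N m to turn.
- pan_unit: Fixed stainless braising pan with draw-off valve. Origin: on the bench below the valve stem. y runs along the drain pipe (51 mm diameter, axis 105 mm up) from the pan to the outlet spout 125 mm from the stem; the shut lever points to -x. The pan box, 245 mm high, covers x -150 to 230 mm and y -555 to -145 mm; its dials reach y -122 mm at x 90 to 190 mm.
- catch_pan: Bystander: open stainless pan 186 x 118 mm, 67 mm high, standing under the outlet spout. Origin: centre of its underside.
- strainer: Bystander: round perforated strainer plate, 90 mm diameter, 6 mm thick, with a small knob up to 30 mm, flat on the bench. Origin: centre of its underside.
- turner: Bystander: turner 260 mm long with wooden handle (20 mm thick) and steel blade, lying along its x axis. Origin: its middle, at bench level.
Things that resemble listed ones, but are neither listed nor needed, are in the scene too. Leave any green or red look-alike of the lever alone.

How it is judged:
On the way, in this order (a step that is already met when the one before it is completed fails the run):
1. the lever is on the stem, its underside within 3 mm of the pad, while the valve is still open (z of lever in the frame of stem_seat between -0.003 and 0.003 m and horizontal distance between lever and stem_seat below 0.004 m and angle between the x axis of lever and the x axis of stem_seat, either way round below 0.15 rad), for 0.2 s.
2. the valve is turned shut, the lever still fully down on the stem (value of joint valve_stem below 0.087 rad and z of lever in the frame of stem_seat below 0.004 m and horizontal distance between lever and stem_seat below 0.004 m), for 0.2 s.
At the end, for the whole second after the job is handed in: The lever sits on the valve stem with its underside within 3 mm of the pad, its hub within 4 mm of the stem axis and level within about 4.5 degrees, at rest, and the valve is shut to within 5 degrees of its stop (value of joint valve_stem below 0.087 rad and z of lever in the frame of stem_seat between -0.003 and 0.003 m and horizontal distance between lever and stem_seat below 0.004 m and angle between lever's own z axis and vertical below 0.08 rad and linear speed of lever below 0.02 m/s); the robot touches nothing.
It fails at once if the catch pan is shifted by more than 30 mm (distance of catch_pan from where it was at the start of the episode above 0.03 m).
It fails at once if the strainer is shifted by more than 30 mm (distance of strainer from where it was at the start of the episode above 0.03 m).
It fails at once if the turner is shifted by more than 30 mm (distance of turner from where it was at the start of the episode above 0.03 m).
It also fails if it takes over 48 s, if anything falls off the work surface, if the arm or the gripper's body presses on something with over 40 N, if the wrist force passes 120 N, or if a joint passes its speed limit or range.

## Working session

There is one attempt and no reset: what is moved stays moved. The work goes in short steps, Python scripts to look and compute and a shell command to move; the robot and the scene stay as the last step left them, time stands still between calls to the robot, and variables do not carry over. Pictures are saved under pics/ and viewed, and the job is handed in when it is done.

```bash
mkdir -p pics; ls; cat > h.py <<'E'
import numpy as np, cv2
from station import sensors, viewer, ctrl, find_in, spot_point
def snap(cam,name):
    im=viewer.snapshot(cam); cv2.imwrite(f'pics/{name}.png',im[:,:,::-1]); return im
E
python3 - <<'E'
from h import *
s=sensors.sense(); print(s['time'],s['eef_pos'],s['tcp_rot'],s['finger_gap'],ctrl.tcp_to_grasp)
for c in ('scene','top','wrist'):
    m=viewer.camera_model(c); snap(c,c+'0'); print(c,m)
    for t in ('lever','stem_top','pan_unit','stop_pin','catch_pan','strainer','turner','lever_grip'):
        print(t,[(np.round(d['pixel']),round(d['conf'],2)) for d in spot_point(c,t)][:5]) if c!='wrist' else 0
print(sensors.sense()['time'])
E
```

```text
pics
0.0 [0.28885001 0.58196416 0.40380093] [-1.92709712e-04  2.28359742e-01  9.73576373e-01 -9.15100859e-04] 0.08523339154084969 0.1547
scene {'K': array([[382.29417594,   0.        , 270.95127752],
       [  0.        , 382.29417594, 216.30789363],
       [  0.        ,   0.        ,   1.        ]]), 'k1': -0.043381629055438735, 'world_to_cam': array([[-0.01761094,  0.99972711,  0.01534803, -0.15317113],
       [-0.86063432, -0.02297047,  0.50870515,  0.33044492],
       [ 0.50891888, -0.00425027,  0.86080399, -1.36997676],
       [ 0.        ,  0.        ,  0.        ,  1.        ]])}
lever [(array([315., 182.]), 0.96), (array([299., 231.]), 0.93), (array([388., 316.]), 0.66)]
stem_top [(array([157., 254.]), 0.47)]
pan_unit [(array([172., 284.]), 0.9)]
stop_pin [(array([149., 265.]), 0.57)]
catch_pan [(array([216., 283.]), 0.65), (array([330., 242.]), 0.57)]
strainer [(array([300., 277.]), 0.59)]
turner [(array([209., 208.]), 0.77)]
lever_grip [(array([328., 240.]), 0.88), (array([342., 189.]), 0.83), (array([217., 280.]), 0.35)]
top {'K': array([[484.49302581,   0.        , 278.7
[... 745 characters left out ...]
_pan [(array([338., 175.]), 0.89)]
strainer [(array([244., 186.]), 0.59)]
turner [(array([359., 274.]), 0.71), (array([209., 235.]), 0.58)]
lever_grip [(array([210., 234.]), 0.83), (array([188., 303.]), 0.76), (array([128., 170.]), 0.58)]
wrist {'K': array([[289.90668678,   0.        , 273.01392635],
       [  0.        , 289.90668678, 209.37158353],
       [  0.        ,   0.        ,   1.        ]]), 'k1': -0.05379466222769231, 'world_to_cam': array([[ 0.44503023,  0.89551473, -0.00120831, -0.64889442],
       [-0.85376468,  0.42387438, -0.30235141,  0.04052665],
       [-0.27024797,  0.13558713,  0.95319576, -0.38063109],
       [ 0.        ,  0.        ,  0.        ,  1.        ]])}
0.95
```

View pics/scene0.png

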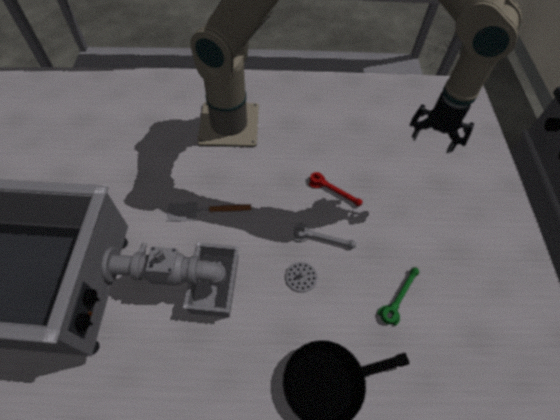

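View pics/top0.png

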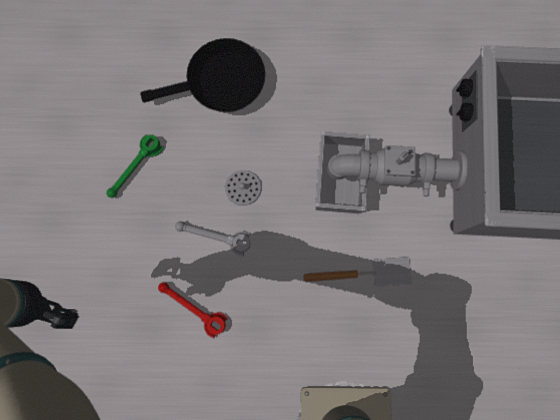

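View pics/wrist0.png

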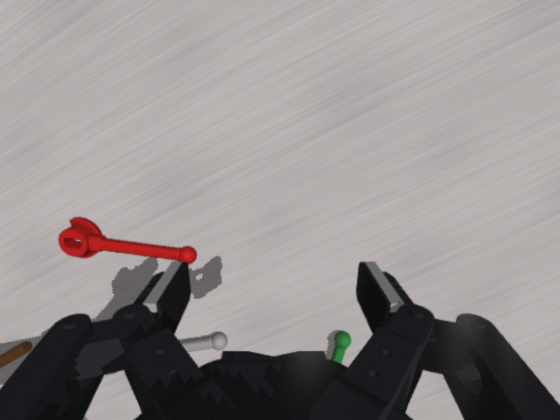

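The candidates in the top picture are the grey one (hub 241,242, ball 180,226), the red one (215,325) and the green one (150,144). Only the grey one is bare steel, and the coloured ones are the look-alikes. I'll enlarge it and the stem.

```bash
python3 - <<'E'
import cv2,numpy as np
a=cv2.imread('pics/top0.png')
l=cv2.resize(a[210:265,170:260],None,fx=5,fy=5,interpolation=cv2.INTER_CUBIC)
r=cv2.resize(a[130:200,355:445],None,fx=5,fy=5,interpolation=cv2.INTER_CUBIC)
r=cv2.convertScaleAbs(r,alpha=1.3,beta=0)
W=np.zeros((600,450,3),np.uint8);W[:275]=l[:275];W2=r[:325];W[275:600]=W2[:325]
cv2.imwrite('pics/crop1.png',W)
E
```

```text
(no output)
```

View pics/crop1.png

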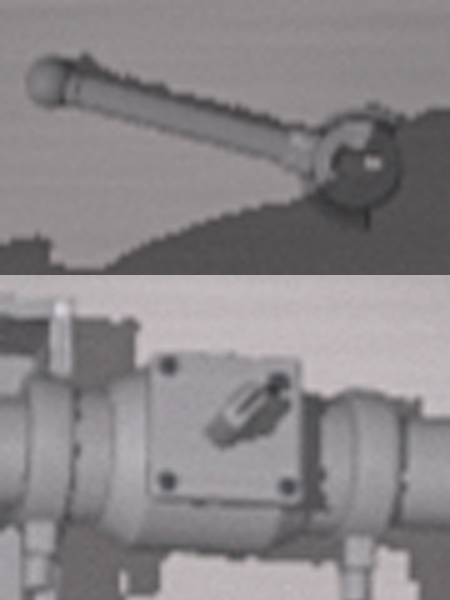

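Top image: the grey lever's handle points left and slightly up, and its double-D hub hole is at crop (355,165). The stem is on the pad near (403,154), with its slot running lower-left to upper-right. The stop pin is at about (410,147). Next I'll work out the geometry.

```bash
cat >> h.py <<'E'
def ray(m,px):
    K=m['K'];k=m['k1']
    d=np.array([(px[0]-K[0,2])/K[0,0],(px[1]-K[1,2])/K[1,1]]);u=d.copy()
    for _ in range(20): u=d/(1+k*(u@u))
    T=m['world_to_cam'];R=T[:3,:3]
    return -R.T@T[:3,3], R.T@np.array([u[0],-u[1],-1.])
def onz(m,px,z):
    c,d=ray(m,px); return c+d*(z-c[2])/d[2]
def proj(m,p):
    q=m['world_to_cam']@np.r_[p,1]; u=np.array([q[0],-q[1]])/-q[2]; u=u*(1+m['k1']*(u@u))
    return np.array([m['K'][0,0]*u[0]+m['K'][0,2],m['K'][1,1]*u[1]+m['K'][1,2]])
from scipy.spatial.transform import Rotation as Rn
def rot(s): return Rn.from_quat(np.roll(s['tcp_rot'],-1))
E
python3 - <<'E'
from h import *
t=viewer.camera_model('top');s=viewer.camera_model('scene')
print('hub',onz(t,(242,244),0),onz(t,(242,241.5),.024),'scene',onz(s,(299,231),0))
b=onz(t,(179.5,225.5),.013);print('ball',b,onz(s,(351,244),.013))
print('grip',onz(t,(210,234),.013),onz(s,(328,240),.013))
print('stem',onz(t,(403,153),.192),onz(s,(157,254),.192))
print('pin',onz(t,(410,147),.17),onz(s,(149,265),.17))
print('pan',onz(t,(384,178),0),onz(s,(172,284),0))
a=onz(t,(355+208/5,130+(440-275)/5),.192);c=onz(t,(355+283/5,130+(375-275)/5),.192);print(a,c,np.degrees(np.arctan2(*(a-c)[[1,0]])))
S=sensors.sense();print(rot(S).as_matrix())
for c in ('lever','stem_top'): print(proj(viewer.camera_model('wrist'),[0.5,.2,0]))
E
```

```text
hub [0.43268905 0.24475087 0.        ] [0.43580166 0.2430576  0.024     ] scene [0.42889644 0.24539294 0.        ]
ball [0.47520878 0.39675475 0.013     ] [0.47540971 0.39616252 0.013     ]
grip [0.45491208 0.32192299 0.013     ] [0.46389118 0.32916839 0.013     ]
stem [ 0.60578835 -0.1063748   0.192     ] [ 0.60353474 -0.1077335   0.192     ]
pin [ 0.6264719  -0.12782954  0.17      ] [ 0.62269177 -0.12908369  0.17      ]
pan [ 0.60190284 -0.10747511  0.        ] [ 0.60618025 -0.11199646  0.        ]
[ 0.58377146 -0.09212857  0.192     ] [ 0.61252123 -0.12478092  0.192     ] 131.36329803228963
[[-8.95691921e-01  4.44675139e-01 -5.29579121e-05]
 [ 4.44675140e-01  8.95691922e-01 -1.90944822e-05]
 [ 3.89431325e-05 -4.06518404e-05 -9.99999998e-01]]
[131.33383219 382.1678751 ]
[131.33383219 382.1678751 ]
```

```bash
python3 -m inch '[-33.2,-20.7,13,0,0,0,0, -33.2,-20.7,13,0,0,0,0, -33.2,-20.7,13,0,0,0,0, -33.2,-20.7,13,0,0,0,0, -33.2,-20.7,13,0,0,0,0, -33.2,-20.7,13,0,0,0,0, -33.2,-20.7,13,0,0,0,0, -33.2,-20.7,13,0,0,0,0, 0,0,0,0,0,9.9,0, 0,0,0,0,0,9.9,0, 0,0,0,0,0,9.9,0, 0,0,0,0,0,9.9,0, 0,0,0,0,0,9.9,0, 0,0,0,0,0,9.9,0, 0,0,0,0,0,9.9,0, 0,0,0,0,0,9.9,0, 0,0,0,0,0,0,0]' 100
python3 - <<'E'
from h import *
s=sensors.sense();print(s['qpos'],rot(s).as_matrix())
m=viewer.camera_model('wrist'); im=snap('wrist','w1'); print(-m['world_to_cam'][:3,:3].T@m['world_to_cam'][:3,3])
np.save('w1.npy',m,allow_pickle=True)
for t,z in (('lever',0),('lever_grip',.013)):
    for d in spot_point('wrist',t)[:3]: print(t,d['pixel'],d['conf'],onz(m,d['pixel'],z))
E
```

```text
time: 3.08
eef_pos: [0.4532, 0.3161, 0.3007]
tcp_rot: [0.0, 0.796, 0.605, 0.0]
force: [-0.5, 0.3, -0.1]
finger_gap: 0.0855
[-0.91987895  0.66679974  0.40395002  1.89798051 -0.40808388  0.65796631
 -0.53635128] [[ 2.66835987e-01  9.63741888e-01  3.60863961e-04]
 [ 9.63741941e-01 -2.66835899e-01 -2.72695835e-04]
 [-1.66516939e-04  4.20544796e-04 -9.99999898e-01]]
[0.4743202  0.38942292 0.27022547]
lever [80.6, 265.6] 0.89 [0.23594138 0.30080276 0.        ]
lever [275.8, 268.4] 0.64 [0.43714387 0.24321553 0.        ]
lever_grip [89.3, 195.6] 0.78 [0.29044452 0.36968513 0.013     ]
lever_grip [272.6, 190.0] 0.68 [0.45735662 0.32851378 0.013     ]
```

View pics/w1.png

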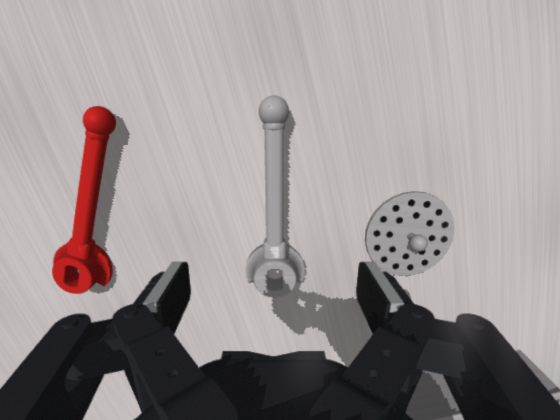

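The wrist picture shows the grey lever between the fingers: ball (273,110), hub (275,275), with the handle nearly vertical in the image. Red is to the left and the strainer is to the right.

```bash
python3 - <<'E'
from h import *
m=np.load('w1.npy',allow_pickle=True).item()
im=cv2.imread('pics/w1.png')
cv2.imwrite('pics/w1c.png',cv2.resize(im[90:310,220:340],None,fx=2.7,fy=2.7,interpolation=cv2.INTER_CUBIC))
b=onz(m,(273,110.5),.013);
# handle edges per row
g=cv2.cvtColor(im,cv2.COLOR_BGR2GRAY).astype(int)
for r in (140,180,220): print(r,list(g[r,258:296]))
h=onz(m,(275.5,282),.024); print(b,h,np.degrees(np.arctan2(*(b-h)[[1,0]])),np.linalg.norm((b-h)[:2]))
E
```

```text
140 [np.int64(193), np.int64(193), np.int64(192), np.int64(191), np.int64(188), np.int64(185), np.int64(166), np.int64(142), np.int64(147), np.int64(155), np.int64(161), np.int64(164), np.int64(165), np.int64(163), np.int64(161), np.int64(159), np.int64(159), np.int64(158), np.int64(157), np.int64(156), np.int64(154), np.int64(147), np.int64(135), np.int64(123), np.int64(104), np.int64(98), np.int64(104), np.int64(105), np.int64(106), np.int64(108), np.int64(114), np.int64(154), np.int64(181), np.int64(185), np.int64(186), np.int64(187), np.int64(189), np.int64(190)]
180 [np.int64(195), np.int64(197), np.int64(195), np.int64(192), np.int64(190), np.int64(191), np.int64(189), np.int64(164), np.int64(143), np.int64(151), np.int64(157), np.int64(160), np.int64(162), np.int64(161), np.int64(159), np.int64(158), np.int64(159), np.int64(158), np.int64(157), np.int64(157), np.int64(154), np.int64(146), np.int64(133), np.int64(121), np.int64(103), np.int64(100), np.int64(108), np.int64(109), np.int64(110), np.int64(115), np.int64(152), np.int64(187), np.int64(195), np.int64(195), np.int64(192), np.int64(191), np.int64(189), np.int64(187)]
220 [np.int64(193), np.int64(195), np.int64(195), np.int64(193), np.int64(193), np.int64(193), np.int64(192), np.int64(172), np.int64(146), np.int64(147), np.int64(154), np.int64(158), np.int64(160), np.int64(160), np.int64(159), np.int64(158), np.int64(160), np.int64(159), np.int64(159), np.int64(157), np.int64(154), np.int64(146), np.int64(134), np.int64(119), np.int64(102), np.int64(97), np.int64(106), np.int64(108), np.int64(108), np.int64(112), np.int64(147), np.int64(176), np.int64(183), np.int64(187), np.int64(188), np.int64(189), np.int64(191), np.int64(191)]
[0.47617447 0.39501181 0.013     ] [0.43622672 0.24190192 0.024     ] 75.37700913700394 0.15823546001273625
```

View pics/w1c.png

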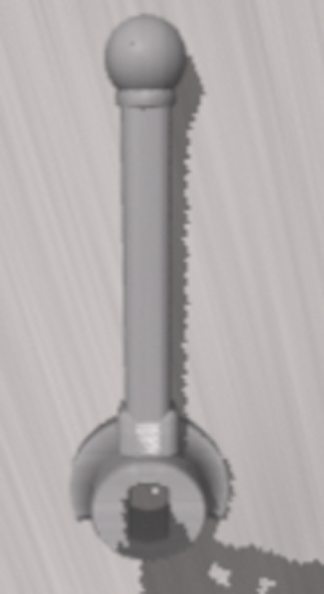

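```bash
python3 -m inch '[2.2,2.2,31,0,0,-0.8,0, 0,0,31,0,0,0,0, 0,0,31,0,0,0,0, 0,0,20,0,0,0,0, 0,0,10.7,0,0,0,0, 0,0,0,0,0,0,0, 0,0,0,0,0,0,255, 0,0,0,0,0,0,255, 0,0,0,0,0,0,255, 0,0,0,0,0,0,255, 0,0,0,0,0,0,255, 0,0,0,0,0,0,255, 0,0,0,0,0,0,255]' 110
python3 - <<'E'
from h import *
snap('wrist','w2')
E
```

```text
time: 4.85
eef_pos: [0.4558, 0.3175, 0.1777]
tcp_rot: [-0.0, 0.792, 0.61, 0.0]
force: [-1.7, 0.1, 6.7]
finger_gap: 0.013
```

View pics/w2.png

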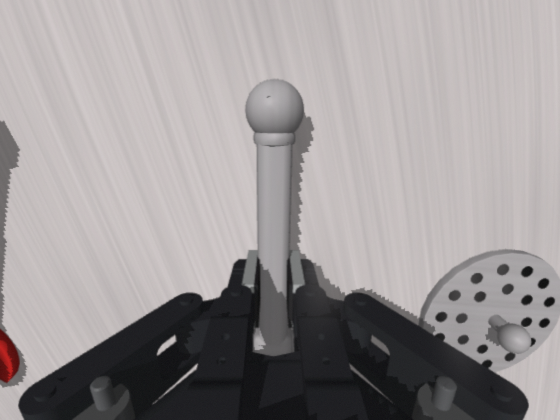

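Gripped cleanly: the bar runs between the pads at (273,280). Next I'll lift, then go to a view point where the wrist camera sees the stem off to the side.

```bash
python3 -m inch '[0,0,-37.5,0,0,0,255, 0,0,-37.5,0,0,0,255, 0,0,-37.5,0,0,0,255, 0,0,-37.5,0,0,0,255, 0,0,-37.5,0,0,0,255, 0,0,-37.5,0,0,0,255, 0,0,-37.5,0,0,0,255, 0,0,-37.5,0,0,0,255, -43.4,10.8,0,0,0,0,255, -43.4,10.8,0,0,0,0,255, -43.4,10.8,0,0,0,0,255, -43.4,10.8,0,0,0,0,255, -43.4,10.8,0,0,0,0,255, -43.4,10.8,0,0,0,0,255, -43.4,10.8,0,0,0,0,255, -43.4,10.8,0,0,0,0,255, -43.4,10.8,0,0,0,0,255, -43.4,10.8,0,0,0,0,255]'
python3 -m inch '[0,0,0,0,0,-7.5,255, 0,0,0,0,0,-7.5,255, 0,0,0,0,0,0,255, 0,0,0,0,0,0,255]'
python3 - <<'E'
from h import *
s=sensors.sense();print(s['eef_pos'],rot(s).as_matrix(),s['qpos'])
m=viewer.camera_model('wrist'); snap('wrist','w3'); np.save('w3.npy',m,allow_pickle=True)
for t,z in (('stem_top',.192),('stem_seat',.16),('stop_pin',.17)):
    for d in spot_point('wrist',t)[:2]: print(t,d['pixel'],d['conf'],onz(m,d['pixel'],z))
E
```

```text
time: 7.15
eef_pos: [0.4487, -0.1309, 0.4764]
tcp_rot: [-0.001, 0.792, 0.61, -0.0]
force: [0.9, -0.0, -4.4]
finger_gap: 0.0133
time: 7.65
eef_pos: [0.4492, -0.1297, 0.4766]
tcp_rot: [-0.001, 0.707, 0.708, -0.0]
force: [0.7, -0.3, -4.3]
finger_gap: 0.0128
[ 0.44916933 -0.12968684  0.47664609] [[-1.35779330e-03  9.99998487e-01 -1.08756473e-03]
 [ 9.99998998e-01  1.35822749e-03  3.98589146e-04]
 [ 4.00065703e-04 -1.08702244e-03 -9.99999329e-01]] [-0.21960067  0.3191876   0.58738051  1.91610396 -0.21258668  0.96887802
  0.46729519]
stem_top [440.7, 184.5] 0.75 [ 0.60244618 -0.11026637  0.192     ]
stem_seat [425.9, 176.9] 0.61 [ 0.60474566 -0.10962021  0.16      ]
stop_pin [443.0, 196.6] 0.63 [ 0.62024495 -0.12757136  0.17      ]
```

View pics/w3.png

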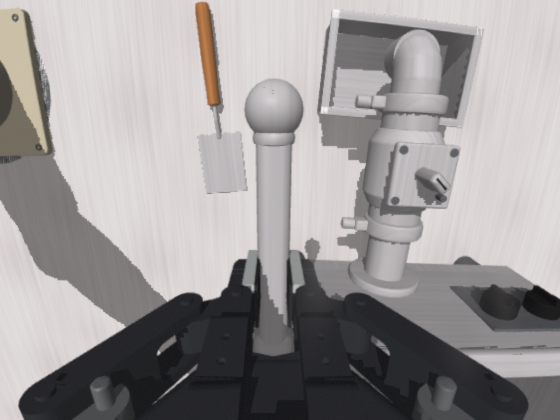

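The stem top is at (441,184) with its slot visible, and the pad is right of centre. The lever is level in the grip. I'll zoom in on the stem.

```bash
python3 - <<'E'
from h import *
im=cv2.imread('pics/w3.png')
c=cv2.resize(im[140:215,380:470],None,fx=8,fy=8,interpolation=cv2.INTER_CUBIC)
cv2.imwrite('pics/w3c.png',c)
E
```

```text
(no output)
```

View pics/w3c.png

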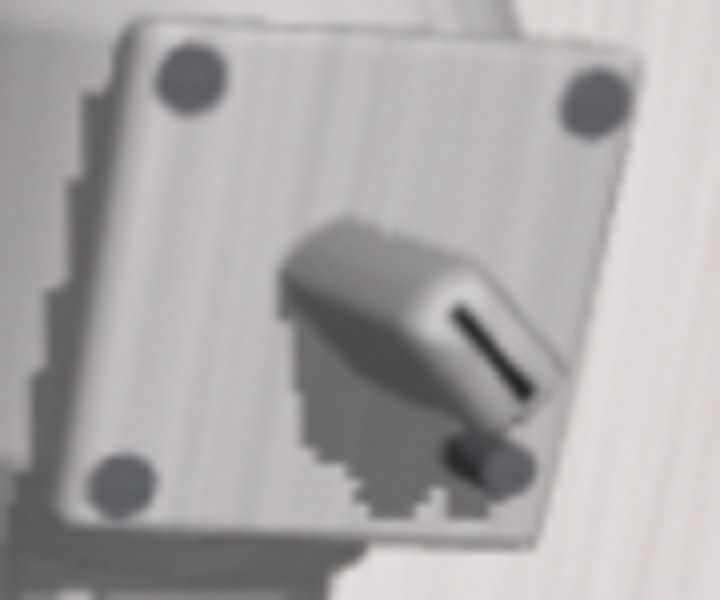

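```bash
python3 - <<'E'
from h import *
m=np.load('w3.npy',allow_pickle=True).item()
f=lambda x,y:(380+(x+.5)/8-.5,140+(y+.5)/8-.5)
a=onz(m,f(457,310),.192);b=onz(m,f(528,393),.192);print('slot',(a+b)/2,np.degrees(np.arctan2(*(a-b)[[1,0]])),np.linalg.norm(a-b))
P=[onz(m,f(*q),.16) for q in((135,18),(642,45),(535,548),(60,522))]
for i in range(4):
    d=P[(i+1)%4]-P[i];print(P[i],np.linalg.norm(d),np.degrees(np.arctan2(d[1],d[0])))
print('pad c',np.mean(P,0))
print('bolts',[onz(m,f(*q),.16)[:2] for q in((190,78),(595,102),(122,485))])
print('bolt diag mid',(onz(m,f(595,102),.16)+onz(m,f(122,485),.16))/2)
print('pin',onz(m,f(510,468),.17))
E
```

```text
slot [ 0.60272451 -0.1093627   0.192     ] 136.41718606685464 0.013910482882532493
[ 0.56988499 -0.07508351  0.16      ] 0.0648455455213178 -2.0484612423141426
[ 0.6346891 -0.0774014  0.16     ] 0.06538002755966059 -91.96335536588774
[ 0.63244916 -0.14274305  0.16      ] 0.06454510981271375 176.94011375447997
[ 0.56799607 -0.13929765  0.16      ] 0.06424191249444026 88.31507508248019
pad c [ 0.60125483 -0.1086314   0.16      ]
bolts [array([ 0.57765653, -0.08224468]), array([ 0.62984792, -0.08449729]), array([ 0.5755608 , -0.13428454])]
bolt diag mid [ 0.60270436 -0.10939091  0.16      ]
pin [ 0.62084445 -0.12909233  0.17      ]
```

```bash
python3 - <<'E'
from h import *
m=np.load('w3.npy',allow_pickle=True).item()
im=cv2.imread('pics/w3.png');g=cv2.cvtColor(im,cv2.COLOR_BGR2GRAY)
cv2.imwrite('pics/w3b.png',cv2.resize(im[70:150,235:315],None,fx=6,fy=6,interpolation=cv2.INTER_CUBIC))
c=cv2.HoughCircles(cv2.GaussianBlur(g[60:160,220:330],(3,3),0),cv2.HOUGH_GRADIENT_ALT,1,50,param1=100,param2=.8,minRadius=20,maxRadius=40);print(c)
R=rot({'tcp_rot':[-.0007,.70658,.70763,-.0003]}) # approx
p=np.array([ 0.44916933,-0.12968684,0.47664609])
for pc in ((274,108.5),):
    b=onz(m,pc,.4766-.1777+.013);d=b-p;print('ball tool x',d[1],'y',d[0],d[2])
for r in (150,180,210,240):
    row=g[r,250:300].astype(int);e=np.abs(np.diff(row));print(r,[(250+i,int(e[i])) for i in np.argsort(e)[-5:]])
E
```

```text
[[[52.       40.       32.174362]
  [52.       40.       23.973019]]]
ball tool x 0.08009791362326166 y 0.0007630011143844317 -0.16474608999999996
150 [(np.int64(290), 17), (np.int64(254), 22), (np.int64(292), 25), (np.int64(255), 41), (np.int64(291), 48)]
180 [(np.int64(288), 17), (np.int64(256), 24), (np.int64(291), 38), (np.int64(255), 40), (np.int64(290), 50)]
210 [(np.int64(288), 14), (np.int64(255), 30), (np.int64(256), 42), (np.int64(290), 44), (np.int64(289), 50)]
240 [(np.int64(288), 14), (np.int64(257), 24), (np.int64(290), 25), (np.int64(256), 40), (np.int64(289), 46)]
```

View pics/w3b.png

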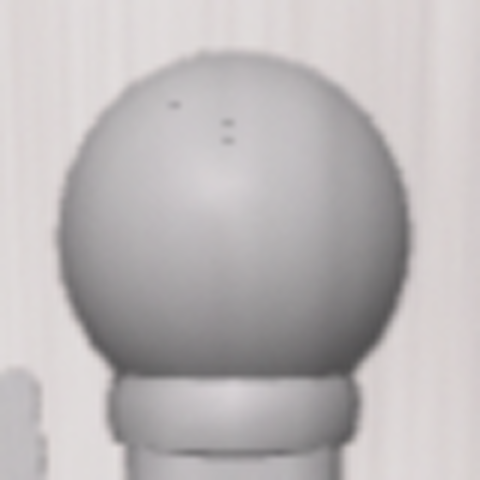

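```bash
python3 -m inch '[23.9,33,0,0,0,0,255, 23.9,33,0,0,0,0,255, 23.8,32.9,0,0,0,0,255, 0,0,0,0,0,-9.3,255, 0,0,0,0,0,-9.3,255, 0,0,0,0,0,-9.3,255, 0,0,0,0,0,-9.3,255, 0,0,0,0,0,-9.1,255, 0,0,34,0,0,0,255, 0,0,34,0,0,0,255, 0,0,26,0,0,0,255, 0,0,0,0,0,0,255, 0,0,0,0,0,0,255]'
python3 - <<'E'
from h import *
s=sensors.sense();print(s['eef_pos'],rot(s).as_matrix(),s['force'],s['wrist_torque'])
R=rot(s).as_matrix();np.save('t4.npy',np.c_[R,s['eef_pos']])
a=snap('top','t4');b=snap('scene','s4');m=viewer.camera_model('wrist');c=snap('wrist','w4');np.save('w4.npy',m,allow_pickle=True)
for n,cam in (('top',viewer.camera_model('top')),('scene',viewer.camera_model('scene'))):
    for t,z in (('lever',s['eef_pos'][2]-.1777),('stem_top',.192)):
        for d in spot_point(n,t)[:4]: print(n,t,d['pixel'],d['conf'],onz(cam,d['pixel'],z))
f=lambda i,x,y,w,h,k:cv2.resize(i[y:y+h,x:x+w,::-1],None,fx=k,fy=k,interpolation=cv2.INTER_CUBIC)
cv2.imwrite('pics/c4.png',np.vstack([f(a,355,115,130,70,5),f(b,110,210,130,50,5)]))
E
```

```text
time: 9.48
eef_pos: [0.5487, -0.0581, 0.3839]
tcp_rot: [0.001, 0.371, 0.929, 0.0]
force: [-0.3, 0.2, -5.2]
finger_gap: 0.0126
[ 0.54873767 -0.05805648  0.38388064] [[-7.25201248e-01  6.88535269e-01  1.52761389e-03]
 [ 6.88535581e-01  7.25202453e-01 -3.95006636e-04]
 [-1.37980534e-03  7.65357210e-04 -9.99998755e-01]] [-0.30604895  0.23413661 -5.18164368] [0.0673637  0.0264103  0.01985977]
top lever [215.2, 322.4] 0.93 [0.25263308 0.2783112  0.20618064]
top lever [152.0, 145.9] 0.74 [0.61230231 0.42131913 0.20618064]
scene lever [151.4, 251.3] 0.95 [ 0.60350624 -0.11740381  0.20618064]
scene lever [389.0, 317.3] 0.89 [0.74650512 0.41657346 0.20618064]
scene lever [315.8, 180.3] 0.76 [0.38946489 0.27383655 0.20618064]
```

View pics/c4.png

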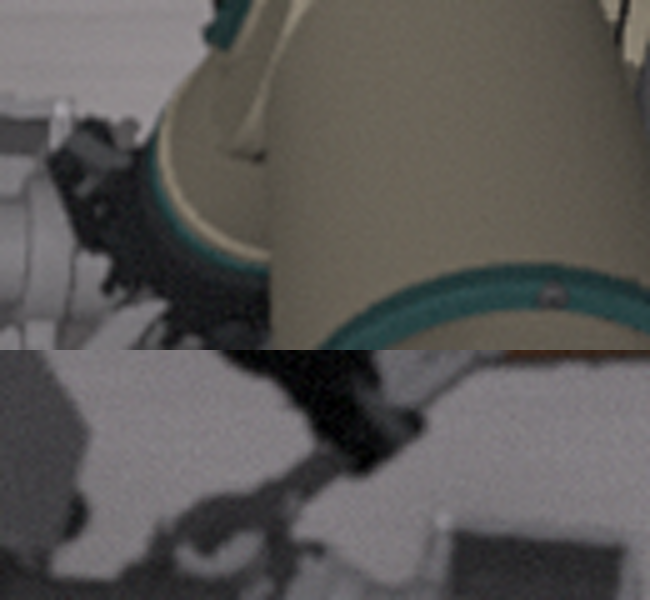

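View pics/w4.png

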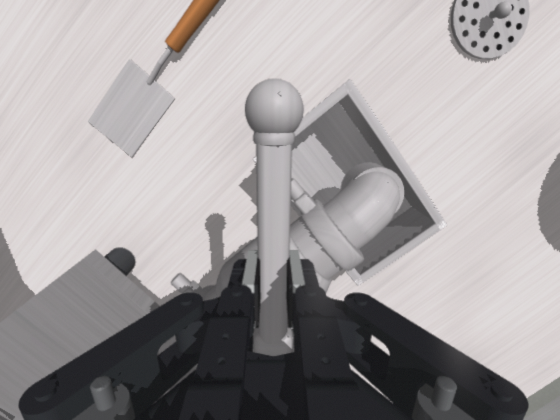

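The top view is blocked by the arm. The scene view does show the hub at about (150,250), so I'll zoom in with more contrast.

```bash
python3 - <<'E'
from h import *
b=cv2.imread('pics/s4.png')[225:280,115:190]
cam=viewer.camera_model('scene')
k=8
c=cv2.convertScaleAbs(cv2.resize(b,None,fx=k,fy=k,interpolation=cv2.INTER_CUBIC),alpha=1.7)
T=np.load('t4.npy');R=T[:,:3];p=T[:,3]
hub=p+R@np.array([-.075,.0005,.1777])
print('hub pred',hub)
# predicted: hub top circle (r21), stem top outline
def pl(pts,col):
    q=np.array([(proj(cam,x)-[115,225]+.5)*k-.5 for x in pts]).astype(int);cv2.polylines(c,[q],False,col,1)
th=np.linspace(0,2*np.pi,60)
pl([hub+[.021*np.cos(t),.021*np.sin(t),.024] for t in th],(0,255,0))
pl([hub+[.030*np.cos(t),.030*np.sin(t),0.004] for t in th],(0,255,255))
pl([np.array([.6027,-.1094,.192])+[.011*np.cos(t),.011*np.sin(t),0] for t in th],(0,0,255))
pl([np.array([.6027,-.1094,.16])+[.033*x,.033*y,0] for x,y in((-1,-1),(1,-1),(1,1),(-1,1),(-1,-1))],(255,0,0))
cv2.imwrite('pics/s4c.png',c)
E
```

```text
hub pred [ 0.60374349 -0.10940424  0.20628473]
```

View pics/s4c.png

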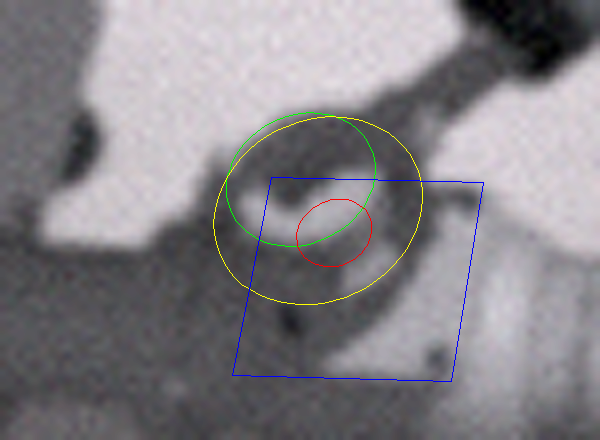

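```bash
python3 -m inch '[0.7,-0.7,6,0,0,0,255, 0,0,5,0,0,0,255, 0,0,2,0,0,0,255, 0,0,2,0,0,0,255, 0,0,1.5,0,0,0,255, 0,0,0,0,0,0,255]'
python3 - <<'E'
from h import *
s=sensors.sense();print(s['eef_pos'],s['force'],s['wrist_torque'])
E
```

```text
time: 10.58
eef_pos: [0.5475, -0.0578, 0.3666]
tcp_rot: [0.0, 0.37, 0.929, 0.0]
force: [1.3, 0.7, -5.2]
finger_gap: 0.013
[ 0.54754334 -0.05776638  0.36656886] [ 1.27074024  0.74518662 -5.17305527] [ 0.22168449 -0.21658975  0.1281207 ]
```

The underside is about 3 mm below the stem top with no axial load, so the chamfer has been entered. Continuing down.

```bash
python3 -m inch '[0,0,2,0,0,0,255, 0,0,2,0,0,0,255, 0,0,2,0,0,0,255, 0,0,0,0,0,0,255]'
python3 - <<'E'
from h import *
s=sensors.sense();print(s['eef_pos'],s['force'],s['wrist_torque'])
E
```

```text
time: 11.08
eef_pos: [0.5474, -0.0577, 0.3605]
tcp_rot: [0.0, 0.37, 0.929, 0.0]
force: [1.9, 2.7, -3.7]
finger_gap: 0.0134
[ 0.54743781 -0.05768884  0.36046147] [ 1.88425794  2.7337547  -3.73930457] [ 0.46635445 -0.37889039  0.1803598 ]
```

```bash
python3 -m inch '[0,0.4,3,0,0,0,255, 0,0,3,0,0,0,255, 0,0,3,0,0,0,255, 0,0,3,0,0,0,255, 0,0,0,0,0,0,255]'
python3 - <<'E'
from h import *
s=sensors.sense();print(s['eef_pos'],s['force'],s['wrist_torque'])
E
```

```text
time: 11.7
eef_pos: [0.5475, -0.0576, 0.3482]
tcp_rot: [-0.0, 0.371, 0.929, -0.0]
force: [3.6, 2.0, -4.6]
finger_gap: 0.0129
[ 0.54752876 -0.05758611  0.3482368 ] [ 3.62347723  1.98991536 -4.55868926] [ 0.49965501 -0.47176864  0.15675382]
```

```bash
python3 -m inch '[0,0.4,3,0,0,0,255, 0,0,3,0,0,0,255, 0,0,2,0,0,0,255, 0,0,1.5,0,0,0,255, 0,0,1,0,0,0,255, 0,0,0,0,0,0,255]'
python3 - <<'E'
from h import *
s=sensors.sense();print(s['eef_pos'],s['force'],s['wrist_torque'])
E
```

```text
time: 12.45
eef_pos: [0.5477, -0.0574, 0.3379]
tcp_rot: [-0.0, 0.371, 0.929, -0.0]
force: [1.1, 1.0, -4.2]
finger_gap: 0.0129
[ 0.54765524 -0.0574352   0.3379327 ] [ 1.08773133  1.01451812 -4.20404989] [ 0.33700187 -0.21581936  0.10237494]
```

```bash
python3 -m inch '[0,0,1,0,0,0,255, 0,0,1,0,0,0,255, 0,0,0,0,0,0,255, 0,0,0,0,0,0,255]'
python3 - <<'E'
from h import *
s=sensors.sense();print(s['eef_pos'],s['force'],s['wrist_torque'])
snap('wrist','w5');b=snap('scene','s5')
cv2.imwrite('pics/s5c.png',cv2.convertScaleAbs(cv2.resize(b[220:285,105:195,::-1],None,fx=7,fy=7,interpolation=cv2.INTER_CUBIC),alpha=1.6))
E
```

```text
time: 12.95
eef_pos: [0.5475, -0.0573, 0.3369]
tcp_rot: [0.0, 0.371, 0.929, 0.0]
force: [-3.1, 3.4, 6.8]
finger_gap: 0.0126
[ 0.54751853 -0.05734511  0.33694739] [-3.14686591  3.39733534  6.81388664] [0.27465715 0.25976548 0.03216398]
```

View pics/s5c.png

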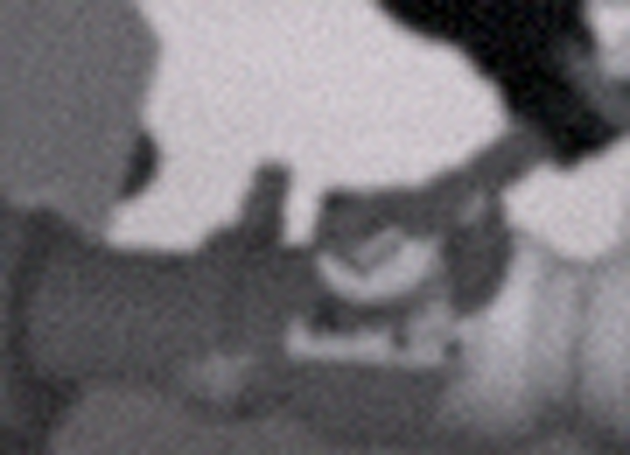

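Seated: the pad is carrying about 11 N and the underside is at about 0.160, with the stem end showing through the hub. Next I'll turn it anticlockwise in an arc about the stem axis, starting with a small test.

```bash
python3 -m inch '[-0.1,-3.9,0,0,0,-3,255, -0.1,-3.9,0,0,0,-3,255, 0,0,0,0,0,0,255]'
python3 - <<'E'
from h import *
s=sensors.sense();R=rot(s).as_matrix();p=s['eef_pos'];print(p,s['force'],s['wrist_torque'],s['qpos']); print(np.degrees(np.arctan2(R[1,0],R[0,0])),(p+R@[-.075,.0005,.1777]))
E
```

```text
time: 13.42
eef_pos: [0.5429, -0.063, 0.337]
tcp_rot: [0.001, 0.322, 0.947, 0.001]
force: [-1.6, 3.5, 5.9]
finger_gap: 0.0129
[ 0.54287158 -0.06303219  0.33696063] [-1.55895483  3.50972164  5.92058013] [0.55070237 0.04512251 0.07028868] [-0.09517968  0.58127211  0.24137999  1.88364122 -0.20708216  0.69917697
  1.18296037]
142.48238749642474 [ 0.60295395 -0.10814951  0.15931751]
```

```bash
python3 -m inch '[-0.1,-3.9,0,0,0,-3,255, -0.1,-3.9,0,0,0,-3,255, -0.1,-3.9,0,0,0,-3,255, -0.1,-3.9,0,0,0,-3,255, -0.1,-3.9,0,0,0,-3,255, -0.1,-3.9,0,0,0,-3,255, 0,0,0,0,0,0,255]'
python3 - <<'E'
from h import *
s=sensors.sense();R=rot(s).as_matrix();p=s['eef_pos'];print(p,s['force'],s['wrist_torque'],s['qpos']); print(np.degrees(np.arctan2(R[1,0],R[0,0])),(p+R@[-.075,.0005,.1777]))
E
```

```text
time: 14.3
eef_pos: [0.5319, -0.0832, 0.3369]
tcp_rot: [0.001, 0.17, 0.985, 0.001]
force: [-0.6, 4.6, 7.5]
finger_gap: 0.013
[ 0.53191174 -0.08317015  0.33693046] [-0.61795775  4.57955016  7.49079921] [ 0.85088027 -0.12425644 -0.05721846] [ 0.00530987  0.56404791  0.14654055  1.90366244 -0.12700364  0.68101557
  1.45773938]
160.44987776961887 [ 0.6030883  -0.10753722  0.15932786]
```

```bash
python3 -m inch '[-0.1,-3.9,0,0,0,-3,255, -0.1,-3.9,0,0,0,-3,255, -0.1,-3.9,0,0,0,-3,255, -0.1,-3.9,0,0,0,-3,255, -0.1,-4.2,0,0,0,-3,255, -0.1,-4.2,0,0,0,-3,255, 0,0,0,0,0,0,255]'
python3 - <<'E'
from h import *
s=sensors.sense();R=rot(s).as_matrix();p=s['eef_pos'];print(p,s['force'],s['wrist_torque'],s['qpos']); print(np.degrees(np.arctan2(R[1,0],R[0,0])),(p+R@[-.075,.0005,.1777]))
E
```

```text
time: 15.18
eef_pos: [0.5276, -0.1062, 0.3369]
tcp_rot: [0.001, 0.013, 1.0, 0.001]
force: [-1.1, 5.5, 6.8]
finger_gap: 0.013
[ 0.52758447 -0.10620231  0.33688971] [-1.12714477  5.52739743  6.79904674] [ 1.22035877 -0.09461719  0.04625295] [ 0.11261986  0.55987801  0.05147791  1.90217368 -0.04704482  0.67941208
  1.73724197]
178.48866793790796 [ 0.60285512 -0.10732537  0.15930703]
```

```bash
python3 -m inch '[-0.1,-2.6,0,0,0,-2,255, -0.1,-2.6,0,0,0,-2,255, 0,0,0,0,0,0,255]'
python3 - <<'E'
from h import *
s=sensors.sense();R=rot(s).as_matrix();p=s['eef_pos'];print(p,s['force'],s['wrist_torque']); print(np.degrees(np.arctan2(R[1,0],R[0,0])),(p+R@[-.075,.0005,.1777]))
E
```

```text
time: 15.55
eef_pos: [0.5277, -0.1112, 0.3369]
tcp_rot: [0.001, -0.022, 1.0, 0.001]
force: [-1.4, 5.1, 7.5]
finger_gap: 0.0126
[ 0.52767745 -0.1112205   0.33687395] [-1.42514044  5.14113224  7.52315548] [ 1.31625117 -0.04735066  0.02097161]
-177.52180564897625 [ 0.60281308 -0.10709765  0.1592784 ]
```

```bash
python3 -m inch '[0,-2,0,0,0,-1.5,255, 0,-2,0,0,0,-1.5,255, 0,0,0,0,0,0,255]'
python3 - <<'E'
from h import *
s=sensors.sense();R=rot(s).as_matrix();p=s['eef_pos'];print(p,s['force'],s['wrist_torque']); print(np.degrees(np.arctan2(R[1,0],R[0,0])),(p+R@[-.075,.0005,.1777]))
E
```

```text
time: 15.92
eef_pos: [0.5279, -0.1151, 0.3369]
tcp_rot: [0.001, -0.048, 0.999, 0.001]
force: [-1.6, 5.3, 7.7]
finger_gap: 0.0133
[ 0.52791446 -0.11505426  0.33687704] [-1.61918065  5.343897    7.72099468] [ 1.36648137 -0.054922   -0.07824918]
-174.5315290231688 [ 0.60275042 -0.10698999  0.1592902 ]
```

```bash
python3 - <<'E'
from h import *
m=viewer.camera_model('wrist');a=snap('wrist','w6');np.save('w6.npy',m,allow_pickle=True)
snap('scene','s6');snap('top','t6')
f=lambda n,x,y,w,h,k:cv2.convertScaleAbs(cv2.resize(cv2.imread(f'pics/{n}.png')[y:y+h,x:x+w],None,fx=k,fy=k,interpolation=cv2.INTER_CUBIC),alpha=1.4)
cv2.imwrite('pics/c6.png',np.vstack([f('s6',100,215,130,60,5),f('t6',355,120,130,60,5)]))
E
```

```text
(no output)
```

View pics/w6.png

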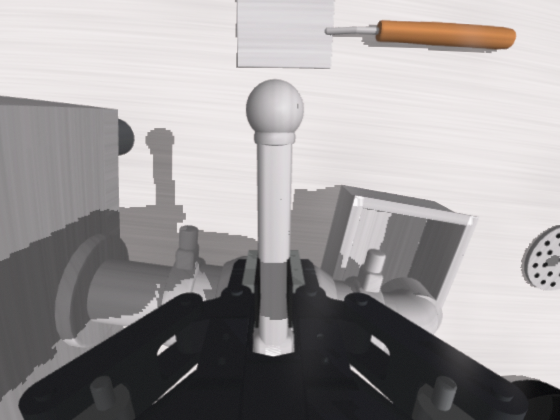

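View pics/c6.png

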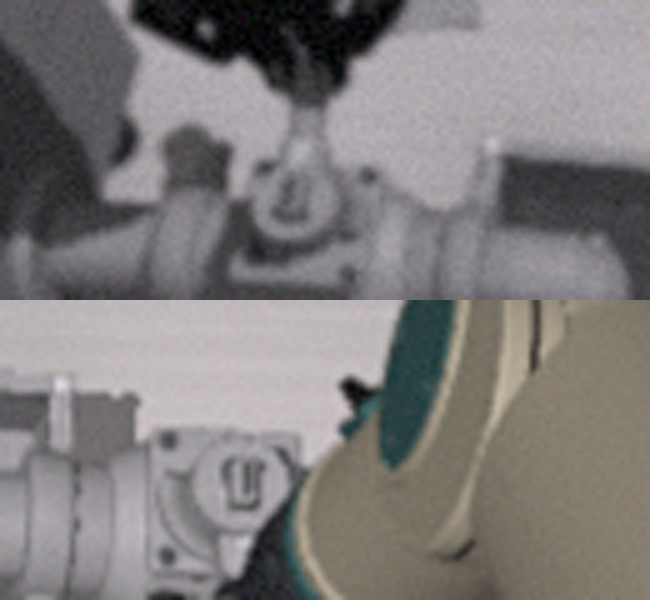

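In the top view the slot runs near vertical through the hub, almost square to the pipe. Only the turning friction shows and no stop is felt yet, so I'll continue in small steps until the force rises.

```bash
python3 -m inch '[0,-2,0,0,0,-1.5,255, 0,0,0,0,0,0,255]'
python3 -m inch '[0,-2,0,0,0,-1.5,255, 0,0,0,0,0,0,255]'
python3 - <<'E'
from h import *
s=sensors.sense();R=rot(s).as_matrix();p=s['eef_pos'];print(p,s['force'],s['wrist_torque']); print(np.degrees(np.arctan2(R[1,0],R[0,0])),(p+R@[-.075,.0005,.1777]))
E
```

```text
time: 16.32
eef_pos: [0.5281, -0.1167, 0.3369]
tcp_rot: [0.001, -0.06, 0.998, 0.001]
force: [-2.3, 7.9, 8.2]
finger_gap: 0.0133
time: 16.58
eef_pos: [0.5283, -0.1183, 0.3368]
tcp_rot: [0.001, -0.073, 0.997, 0.002]
force: [-1.9, 9.3, 7.9]
finger_gap: 0.0133
[ 0.52829863 -0.11827525  0.33683596] [-1.87797544  9.32562634  7.93286833] [ 1.9219268   0.02423    -0.60469758]
-171.61714658652295 [ 0.60258892 -0.10614222  0.15925138]
```

```bash
python3 -m inch '[0,-2.5,0,0,0,-1,255, 0,0,0,0,0,0,255, 0,0,0,0,0,0,255]'
python3 - <<'E'
from h import *
s=sensors.sense();R=rot(s).as_matrix();p=s['eef_pos'];print(p,s['force'],s['wrist_torque']); print(np.degrees(np.arctan2(R[1,0],R[0,0])),(p+R@[-.075,.0005,.1777]))
f=lambda n,x,y,w,h,k:cv2.convertScaleAbs(cv2.resize(cv2.imread(f'pics/{n}.png')[y:y+h,x:x+w],None,fx=k,fy=k,interpolation=cv2.INTER_CUBIC),alpha=1.4)
snap('top','t7');cv2.imwrite('pics/c7.png',f('t7',380,140,45,45,12))
E
```

```text
time: 16.95
eef_pos: [0.5285, -0.1198, 0.3368]
tcp_rot: [0.0, -0.082, 0.997, 0.003]
force: [-3.5, 11.4, 9.1]
finger_gap: 0.013
[ 0.52851603 -0.11975605  0.33680265] [-3.51802139 11.4234411   9.07493726] [ 2.4181385   0.13100346 -0.69571622]
-170.6003806590278 [ 0.60245592 -0.10605059  0.15918623]
```

View pics/c7.png

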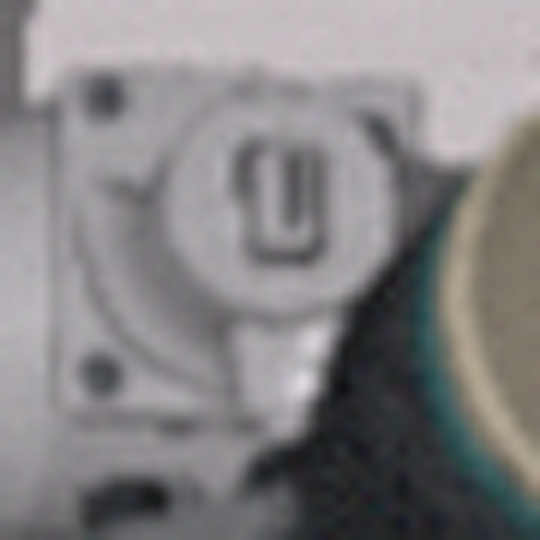

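The slot is parallel to the pad's sides (crop 290,165 to 292,225) and the reaction has climbed to about 1.5 N m, so it is at the stop. Releasing now and backing off upward.

```bash
python3 -m inch '[0,0,0,0,0,0,0, 0,0,0,0,0,0,0, 0,0,0,0,0,0,0, 0,0,0,0,0,0,0, 0,0,0,0,0,0,0, 0,0,-10,0,0,0,0, 0,0,-25,0,0,0,0, 0,0,-35,0,0,0,0, 0,0,-35,0,0,0,0, 0,0,-35,0,0,0,0, 0,0,0,0,0,0,0]'
python3 - <<'E'
from h import *
s=sensors.sense();print(s['force'])
m=viewer.camera_model('wrist');snap('wrist','w8');snap('top','t8');np.save('w8.npy',m,allow_pickle=True)
snap('scene','s8')
E
```

```text
time: 18.38
eef_pos: [0.529, -0.1231, 0.4795]
tcp_rot: [0.003, -0.083, 0.997, -0.001]
force: [-0.0, -0.5, 0.4]
finger_gap: 0.0853
[-0.04241649 -0.49966583  0.41254912]
```

View pics/w8.png

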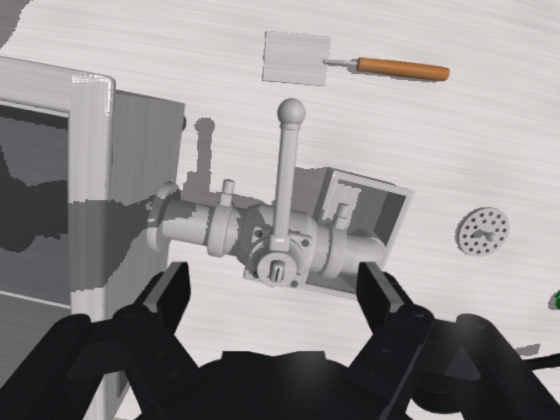

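View pics/t8.png

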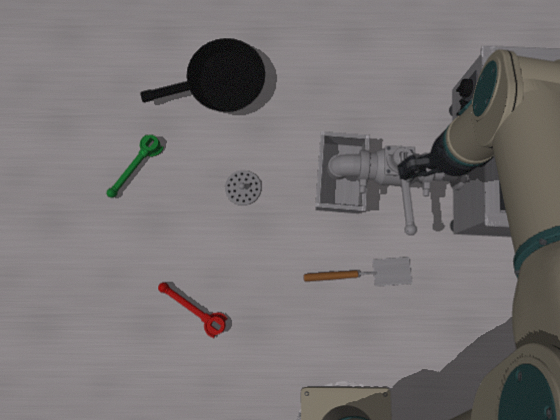

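The lever is on the stem and released, with its handle towards the robot. The strainer, turner and catch pan look unmoved. I'll measure the lever's heading and the slot.

```bash
python3 - <<'E'
from h import *
m=np.load('w8.npy',allow_pickle=True).item()
im=cv2.imread('pics/w8.png');cv2.imwrite('pics/w8c.png',cv2.resize(im[210:300,230:320],None,fx=6.5,fy=6.5,interpolation=cv2.INTER_CUBIC))
b=onz(m,(291,112),.173);h=onz(m,(277,268),.184);d=b-h
print(b,h,np.linalg.norm(d[:2]),np.degrees(np.arctan2(d[1],d[0])))
t=viewer.camera_model('top')
print('pipe dir top', onz(t,(340,165),.13),onz(t,(465,170),.13))
for n in('strainer','turner','catch_pan'):print(n,[(d['pixel'],round(d['conf'],2)) for d in spot_point('top',n)[:2]])
E
```

```text
[ 0.44763321 -0.12248535  0.173     ] [ 0.60011227 -0.10938071  0.184     ] 0.15304115831659118 -175.0878498647767
pipe dir top [0.59668094 0.01910196 0.13      ] [ 0.58714991 -0.25941278  0.13      ]
strainer [([242.8, 186.3], 0.63)]
turner [([357.2, 275.0], 0.59), ([397.9, 161.9], 0.22)]
catch_pan [([338.3, 173.8], 0.71)]
```

View pics/w8c.png

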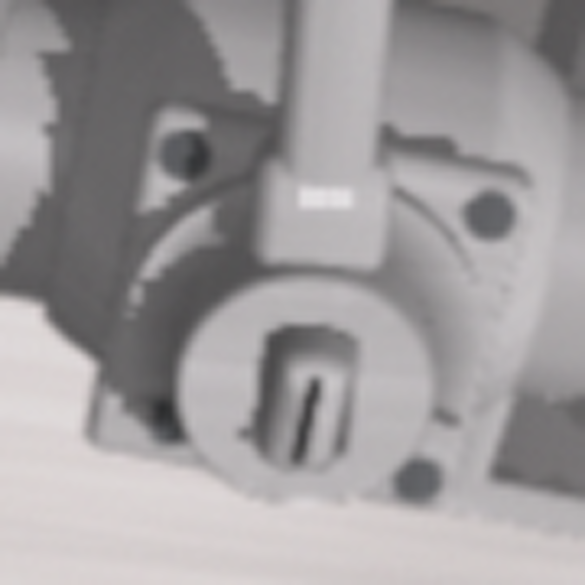

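```bash
python3 - <<'E'
from h import *
m=np.load('w8.npy',allow_pickle=True).item()
f=lambda x,y:(230+(x+.5)/6.5-.5,210+(y+.5)/6.5-.5)
hd=lambda a,b:np.degrees(np.arctan2(*(a-b)[[1,0]]))%360
A=onz(m,f(316,378),.192);B=onz(m,f(304,462),.192);print('slot',hd(A,B),(A+B)/2,np.linalg.norm(A-B))
q=[onz(m,f(*p),.16) for p in((185,155),(490,212),(417,478),(165,420))]
print('bolts',q);print('pipe dir',hd(q[1],q[0]), 'lower right->upper right',hd(q[1],q[2]))
for z,pts in((.16,((152,105),(530,178))),(.16,((530,178),(490,475)))):print(hd(onz(m,f(*pts[0]),z),onz(m,f(*pts[1]),z)))
E
```

```text
slot 182.59486932171416 [ 0.60263878 -0.10875334  0.192     ] 0.014915643448136586
bolts [array([ 0.57544093, -0.13408064,  0.16      ]), array([ 0.57717237, -0.08225913,  0.16      ]), array([ 0.62949054, -0.0847052 ,  0.16      ]), array([ 0.62536809, -0.13013179,  0.16      ])]
pipe dir 88.08636302237738 lower right->upper right 177.32315287746042
267.8037776309253
184.81518406398862
```

The slot reads 182.6° (±4°), the handle 184.9°, and shut should be about 178°. The lever is therefore at or past the shut line, by about its play, so the stem must be against its stop. Handing in.

```bash
python3 - <<'E'
from h import *
print(ctrl.finish_job(), sensors.sense()['time'])
E
```

```text
the job is handed in; nothing more can be done
the job is handed in; nothing more can be done
```

The steel lever is back on the valve stem, pushed down to the pad, and the valve is turned shut to its stop. I let go, raised the arm clear and handed the job in at about 19 s; no verdict is reported.

**Fit:** the lever met the pad with about 11 N. Its underside came out at 0.159–0.160 m against the pad's 0.160 m. The stem end showed through the hub.

**Shut:** I turned it anticlockwise until the resistance rose from the steady turning force to about 1.5 N m, against the 0.4 N m the stem needs.

**After release:** the wrist picture showed the handle at about 185° and the stem slot at about 183° (±4°), where shut should be about 178°. These don't agree exactly. The handle's excess is about the lever's 5° play, and the slot's is near the measuring error, so the stem is very likely against its stop. I did not measure the lever's tilt after letting go; it looked level.

**Other things on the bench:** the strainer, turner and catch pan were within 2 pixels (about 4 mm) of where they started in the top view. I did not touch the red and green look-alikes.

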